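Screw the cap onto the coolant tank without crossing its threads

ROBOT

A 6-joint arm with a two-finger parallel gripper is mounted at the origin on a cart in front of the work surface, level with it; the furniture and walls round the work are solid. World frame = base frame: x ahead of the robot, y to its left, z up, the work surface at z = 0. Lengths are in mm, angles in rad, forces in N, time in s.
With the tool pointing down it reaches from about 350 to 875 mm from the base axis. Payload 4.2 kg.
Tool frame: the origin (TCP) lies between the finger pads, 19 mm behind the fingertips; this is the grasp point; z points along the fingers, y is the line along which they close (so a half turn about z gives the same grasp; the last joint's range is limited). The gripper opens to 85 mm and grips with 20 to 120 N. Pads are 22 mm wide; open, the fingers measure 114 mm over their backs; the gripper's body (76 mm by 85 mm) begins 54 mm behind the grasp point. The pads swing forward as they close: fully open they stand 13 mm farther back than shut.
Start: joints at [-1.016, 0.385, 0.008, 0, -1.194, -0.259], TCP at [182.207, -597.829, 250.012] pointing down, gripper open.
Joint ranges: [-3.14, 3.14], [-1.21, 2.06], [-1.07, 1.41], [-3.16, 2.05], [-2.99, -0.16], [-3.1, 3.1]. Speed limits (rad/s): [2.79, 2.79, 3.14, 3.14, 3.14, 3.14].

INTERFACE

Orientations are given as a unit quaternion [x, y, z, w].
In Python, from bench import arm, vision gives the robot as it stands. The module is installed in compiled form; this text tells all that it offers.
- The arm moves only by the tool servo_tool, never from a script. Its argument "plan" is a list of rows, each a list of 7 numbers: the shift along the world's x, y, z each as a share of 300 mm, from -1 to 1, then the turn, a rotation vector about the world's x, y, z each as a share of 2 rad, from -1 to 1, then the opening, from 0 (shut) to 1 (fully open). A call has 1 to 20 rows; each row shifts and turns the commanded pose from where the row before left it; what a row does not reach is not made up. A row lasts 1/8 s, in which the tool goes at most 62.5 mm and 10.7 degrees, less where a joint would pass 70% of its speed; a pose out of reach is approached as far as the arm can. A call with a number of a shift or a turn outside -1 to 1 is refused whole. A call with a gripper value outside its range is refused whole. The fingers move at their own pace and stop on an object; the grip force is fixed at half the most. Time passes only in rows, so rows that do not move let the fingers close. It gives the time, the measured TCP pose, the force, the opening and the grip force at its end, in the units of the state.
- arm.read_state(): the state, without advancing time (a new reading comes with each control period).
- vision.get_image(name): name is "scene" or "top" or "wrist"; returns a dict with "image" (384x512x3 uint8, red, green, blue), "z_map" (384x512 float32, mm along the optical axis (not along the pixel's ray), 0 where there is no reading), "K" (3x3 intrinsics, pixels), "world_to_cam" (4x4, takes a point from world to camera coordinates); the wrist camera has in their place "mount" (4x4, takes a point from camera to tool coordinates, whose origin is the TCP and whose axes are the flange's). Camera axes: x right, y down, z forward; pixel columns grow to the right and rows downward; lengths in mm; the calibration is good to about 2 mm. A picture is of the moment at which its call begins: read the wrist's pose just before it.
- arm.job_done(): hands the job in; it is judged then, once.
The state is a dict: "clock": time; "joints": joint angles; "joint_vel": joint speeds; "joint_efforts": joint torques, N m; "position": TCP position; "ee_rot": TCP orientation; "contact_force": force on the tool from outside, world axes, zero at the start; "wrist_torque": the same for the moment, N m; "gripper_width": finger opening in mm; "grasp_force": force on a finger pad.
Only numpy, scipy, OpenCV 4.12 (cv2) and the standard library are available. Lean on these libraries where they do the work, as an engineer would, in place of code of your own. Each camera call takes 0.05 s, during which the arm holds its last target. There are 200 camera calls.

TASK

Set the red cap on the black filler neck of the grey coolant tank and let go so that it settles; then take its bar again and screw it in clockwise until it is fully home. Go gently: if it resists while it still stands high, the threads are crossed, so stop, turn it back anticlockwise until it drops into the thread, and start again. At the end let go of the cap, and leave the tape measure, the oil can and the glue bottle where they stand.

Things in the scene. Friction and masses are not known exactly. Their poses are not given: they have to be found in the camera images.
- cap: Loose red plastic screw cap, 0.2 to 0.33 kg, 83 mm high, standing on its nose on the bench. Origin: centre of its underside, z up. From below: solid nose 48 mm across (40 at the foot), 36 mm long; round flange 84 mm across, 36 to 47 mm up; on top an upright bar grip 80 mm long along the cap's x, 16 mm thick along y, 47 to 83 mm up.
- lugs (a point): On the cap's axis, 14 mm above its foot: height of the underside of its three lugs (thread stubs) that stick out of the nose, one towards the cap's +x, the others 120 degrees apart: 9.5 mm wide, 4 mm high, to radius 29.5 mm.
- flange (a point): Centre of the underside of the cap's flange, on the cap's axis, 36 mm above the cap's origin. Its height above mouth tells how far the cap is screwed in.
- grip (a point): Point on the cap's axis inside the bar grip, 24 mm above the flange's top, 71 mm above the cap's origin: a TCP here, tool straight down, grips the bar across its 16 mm thickness with the fingertips clear of the flange.
- tank: Grey steel coolant tank, fixed to the bench, 110 mm along x, 140 mm along y with its feet, 40 mm high, green sight glass on its -x face. Origin: centre of its underside. From its middle rises the black round filler neck, 73 mm across, bore 63 mm, rim 92 mm above the bench.
- mouth (a point): Centre of the neck's mouth at rim height, fixed to the tank, z up. Flange height above it: 10 to 16 mm = lugs lie on top of the thread (crossed or not started); 4 to 7 mm = lugs have dropped into a thread start; 0 to 0.5 mm = fully home, flange on the rim. A released cap stands in each of these states by its own weight.
- bore (a point): On the neck's axis, 20 mm below the rim, in the greased right-hand three-start thread (51 mm clear inside, clockwise from above screws in). Its starts are three openings 120 degrees apart, not marked and placed anew each time; the cap drops in only within a 26 degree window of its yaw. Nose play 1.5 mm all round, lug play in the thread 2.5 mm up and down.
- turns (a point): On the neck's axis, 10 mm above the rim: where a crossed flange stops. Lugs on top of the thread: clockwise sinks a little, then hits a stop within 1.2 rad, flange still 10 mm high; anticlockwise rises, reaches a start within 1.7 rad and drops. Once in a start: anticlockwise soon hits a stop; clockwise sinks 4 mm per rad, home after 1.1 to 1.7 rad. Free drag under 0.1 N m if the hand follows.
- neck (a joint): Wind-up of the neck in its rubber bush about the vertical axis, rad: 0 at rest, positive anticlockwise from above. It springs with 2.5 N m per rad, so it shows the torque with which the cap is being forced; beyond 0.3 rad either way (0.75 N m) the thread is spoilt.
- tape_measure: Yellow tape measure, 38 x 86 x 59 mm, loose bystander; origin at the centre of its underside.
- oil_can: Red oil can with a tall thin spout, 67 mm across, 170 mm high, loose bystander; origin at the centre of its underside.
- glue_bottle: White glue bottle with orange tip, 49 mm across, 150 mm high, loose bystander; origin at the centre of its underside.

How it is judged:
By the outcome, as a careful person would: the job done as asked, in the order asked, and still so for the second after the job is handed in, with the robot touching nothing.
It also fails if it takes over 72 s, if anything falls off the work surface, if the arm or the gripper's body presses on something with over 40 N, if the wrist force passes 120 N, or if a joint passes its speed limit or range.

## Working session

There is one attempt and no reset: what is moved stays moved. The work goes in short steps, Python scripts to look and compute and a tool call to move; the robot and the scene stay as the last step left them, time stands still between calls to the robot, and variables do not carry over. Pictures are saved under pics/ and viewed, at most 10 in all, crops included, and the job is handed in when it is done.

Besides the shell and the picture viewer there is one more tool, called after "Request:" as a command line: name --pt "numbers of a row" for each row, then --argument value for the rest. servo_tool: Moves the arm, as the interface text tells. Its arguments: {"type":"object","properties":{"plan":{"type":"array"}},"required":["plan"]}

```bash
mkdir -p pics
cat > h.py <<'E'
import numpy as np, cv2
from bench import arm, vision
from scipy.spatial.transform import Rotation as R
def cloud(d, T=None):
    z=d["z_map"]; K=d["K"]; v,u=np.mgrid[:z.shape[0],:z.shape[1]]
    P=np.stack([(u-K[0,2])/K[0,0]*z,(v-K[1,2])/K[1,1]*z,z,np.ones_like(z)],-1)
    if T is None: T=np.linalg.inv(d["world_to_cam"])
    P=(P@T.T)[...,:3]; P[z==0]=np.nan; return P
def tool(s):
    T=np.eye(4); T[:3,:3]=R.from_quat(s["ee_rot"]).as_matrix(); T[:3,3]=s["position"]; return T
E
python3 - <<'E'
from h import *
s=arm.read_state(); print({k:np.round(v,3) for k,v in s.items()})
a=vision.get_image("scene"); b=vision.get_image("top")
np.savez("v0.npz",s=a["image"],t=b["image"],ps=cloud(a),pt=cloud(b))
cv2.imwrite("pics/a.png",cv2.cvtColor(np.vstack([a["image"],b["image"]]),cv2.COLOR_RGB2BGR)[:, :])
im=np.hstack([a["image"],b["image"]]); im=cv2.resize(im,(800,300)); cv2.imwrite("pics/b.png",im[...,::-1])
cv2.imwrite("pics/top.png",cv2.resize(b["image"],(800,600))[...,::-1])
E
```

```text
{'clock': np.float64(0.0), 'joints': array([-1.016,  0.386,  0.007, -0.   , -1.194, -0.259]), 'joint_vel': array([ 0.002,  0.002, -0.001,  0.   , -0.002,  0.001]), 'joint_efforts': array([ 1.0000e-03, -3.9229e+01,  1.8840e+01,  4.1860e+00, -5.0000e-03,
        0.0000e+00]), 'position': array([ 182.032, -597.337,  248.906]), 'ee_rot': array([-0.147,  0.989,  0.001, -0.   ]), 'contact_force': array([-0.368,  1.015, -0.109]), 'wrist_torque': array([ 0.015,  0.006, -0.028]), 'grasp_force': np.float64(0.0), 'gripper_width': np.float64(85.254)}
```

View pics/top.png

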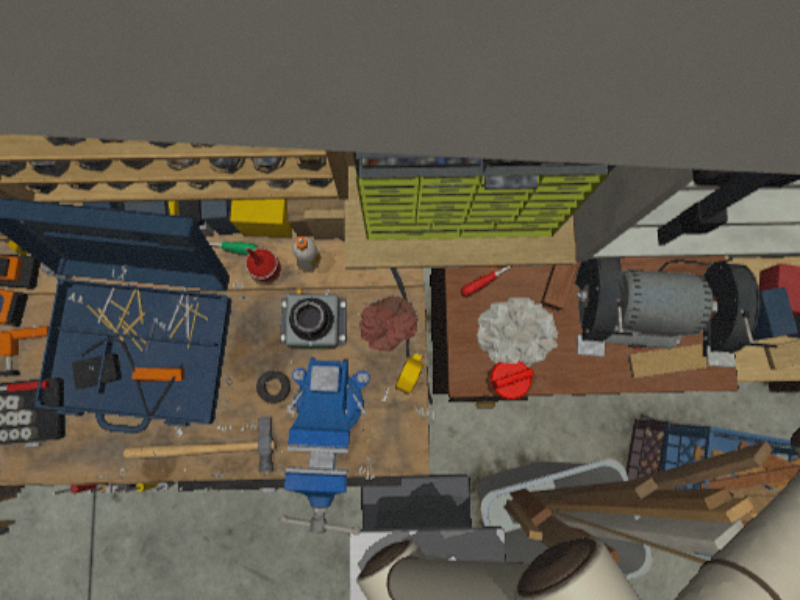

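View pics/b.png

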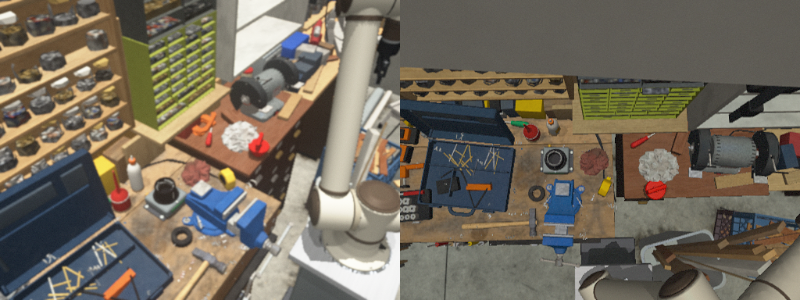

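The top view shows the cap at (513,380) on the right-hand bench near its edge, with the bar tilted slightly from the image x. The tank neck is at (313,318), the vise just below it, the oil can at (262,263), the glue at (305,252) and the tape at (410,372).

Run:
```python
from h import *
d=np.load("v0.npz"); P=d["pt"]; im=d["t"].astype(int)
def show(n,m):
    q=P[m]; q=q[~np.isnan(q[:,0])]; print(n,len(q),q.min(0).round(),q.max(0).round(),np.median(q,0).round(1))
f=0.64
red=(im[...,0]>150)&(im[...,1]<60)&(im[...,2]<60)
M=np.zeros(red.shape,bool); M[228:260,308:346]=1
show("cap",red&M); show("cap bar",red&M&(P[...,2]>70)); 
fl=red&M&(P[...,2]<60); show("flange",fl)
q=P[red&M&(P[...,2]>70)][:,:2]
print(cv2.minAreaRect(q.astype(np.float32)))
c=q.mean(0); w,v=np.linalg.eigh(np.cov(q.T)); print(c,v[:,1],np.degrees(np.arctan2(v[1,1],v[0,1])))
a=P[red&M][:,:2]; print("all",cv2.minEnclosingCircle(a.astype(np.float32)))
N=np.zeros(red.shape,bool); N[180:230,170:230]=1
rim=N&(P[...,2]>86)&(P[...,2]<98); show("rim",rim); print(cv2.minEnclosingCircle(P[rim][:,:2].astype(np.float32)), np.percentile(P[rim][:,2],[10,50,90]))
# height along lines, world positions of obstacles
for n,(u,v) in dict(oil=(262,263),glue=(302,245),tape=(410,372),vise=(325,378),vise2=(335,362),rag=(388,322),white=(518,330),bench2=(470,370),bench1=(400,440),wood=(560,285),shelf=(460,250),cab=(480,165),grind=(600,290),edge=(436,330),capscissors=(513,380)).items():
    print(n,P[int(v*f),int(u*f)].round())
# max-height grid in corridor
v=~np.isnan(P[...,0]); Q=P[v]
print("height map rows x, cols y")
ys=np.arange(350,-651,-50); print("     ",ys)
for x in range(300,851,50):
    print(x,[int(max(Q[(abs(Q[:,0]-x)<25)&(abs(Q[:,1]-y)<25)][:,2],default=-999)) for y in ys])
```

```text
cap 431 [ 417. -219.   40.] [ 490. -138.   91.] [ 454.2 -178.5   49.2]
cap bar 106 [ 436. -215.   72.] [ 472. -141.   91.] [ 455.1 -178.9   82.7]
flange 319 [ 417. -219.   40.] [ 490. -138.   60.] [ 452.8 -178.4   48.2]
((454.42974853515625, -179.1665496826172), (14.81162166595459, 76.4090576171875), 17.925703048706055)
[ 455.01829105 -178.86059569] [-0.30158363  0.95343973] 107.55274427657186
all ((455.0179748535156, -178.51675415039062), 40.36422348022461)
rim 128 [551. 196.  86.] [622. 267.  98.] [589.4 233.9  91.6]
((586.6683349609375, 232.66331481933594), 36.849639892578125) [87.79070406 91.5853575  95.60527874]
oil [700. 329.  80.]
glue [723. 237. 138.]
tape [472.  29.  60.]
vise [463. 193. 127.]
vise2 [495. 179.  88.]
rag [578.  72.  38.]
white [ 552. -193.   72.]
bench2 [478. -99.   4.]
bench1 [334.  51.  -1.]
wood [ 652. -295.   35.]
shelf [695. -69. 175.]
cab [728. -63. 520.]
grind [ 607. -319.  216.]
edge [ 631.  -69. -565.]
capscissors [ 450. -176.   83.]
height map rows x, cols y
      [ 350  300  250  200  150  100   50    0  -50 -100 -150 -200 -250 -300
 -350 -400 -450
[... 587 characters left out ...]
8, 193, 235, 235, -999]
600 [7, 48, 97, 97, 34, 52, 52, 37, 7, 47, 70, 77, 724, 803, 235, 192, 192, 193, 219, 220, -999]
650 [54, 48, 47, 48, 181, 183, 182, 181, 184, 183, 181, 182, 736, 739, 734, 584, 594, 432, 431, 232, 233]
700 [171, 74, 143, 114, 182, 587, 567, 566, 554, 509, 553, 509, 533, 627, 433, 432, 431, 433, 432, 233, 234]
750 [113, 120, 159, 162, 182, 566, 565, 527, 538, 531, 528, 523, 513, 500, 47, -999, -999, -999, -999, -999, -999]
800 [417, 400, 402, 403, 416, 182, -999, -999, -369, -999, -999, -999, -999, -999, -999, -999, -999, -999, -999, -999, -999]
850 [317, 315, 317, 316, 339, 324, -999, -999, -627, -999, -999, -999, -999, -999, -999, -999, -999, -999, -999, -999, -999]
```

Request:
servo_tool --pt "0.076 0.1165 -0.0137 0 0 0.066 1" --pt "0.076 0.1165 -0.0137 0 0 0.066 1" --pt "0.076 0.1165 -0.0137 0 0 0.066 1" --pt "0.076 0.1165 -0.0137 0 0 0.066 1" --pt "0.076 0.1165 -0.0137 0 0 0.066 1" --pt "0.076 0.1165 -0.0137 0 0 0.066 1" --pt "0.076 0.1165 -0.0137 0 0 0.066 1" --pt "0.076 0.1165 -0.0137 0 0 0.066 1" --pt "0.076 0.1165 -0.0137 0 0 0.066 1" --pt "0.076 0.1165 -0.0137 0 0 0.066 1" --pt "0.076 0.1165 -0.0137 0 0 0.066 1" --pt "0.076 0.1165 -0.0137 0 0 0.066 1" --pt "0 0 0 0 0 0 1" --pt "0 0 0 0 0 0 1"

```text
clock: 1.85
position: [455.4, -178.4, 200.4]
ee_rot: [0.807, -0.59, -0.0, 0.0]
contact_force: [-0.1, -0.8, 0.7]
gripper_width: 85.6
grasp_force: 0.0
```

```bash
cat >> h.py <<'E'
def rep():
    s=arm.read_state(); T=tool(s); y=T[:3,1]
    print("t",round(float(s["clock"]),2),"pos",np.round(s["position"],1),"yaw_y",round(float(np.degrees(np.arctan2(y[1],y[0]))),1),"tilt",T[:2,2].round(3),"j",np.round(s["joints"],2),"F",np.round(s["contact_force"],1),"Tq",np.round(s["wrist_torque"],2),"w",round(float(s["gripper_width"]),1),"gf",round(float(s["grasp_force"]),1))
    return s,T
def wrist(name=None):
    s,T=rep(); d=vision.get_image("wrist"); P=cloud(d,T@d["mount"])
    if name: cv2.imwrite("pics/"+name,d["image"][...,::-1])
    return s,T,d["image"].astype(int),P
def red(im): return (im[...,0]>110)&(im[...,1]<0.45*im[...,0])&(im[...,2]<0.45*im[...,0])
def cap(im,P,c,r=60):
    """bar centre, bar yaw, bar top z, flange circle, flange top z of the cap near xy c"""
    m=red(im)&(np.hypot(P[...,0]-c[0],P[...,1]-c[1])<r); q=P[m]; z=np.percentile(q[:,2],98)
    b=q[q[:,2]>z-8]; f=q[(q[:,2]<z-28)&(q[:,2]>z-42)]
    (bx,by),(w,h),a=cv2.minAreaRect(b[:,:2].astype(np.float32)); yaw=a if w>h else a+90
    print("bar",round(bx,1),round(by,1),"size",round(w),round(h),"yaw",round(yaw%180,1),"ztop",np.median(b[:,2]).round(1),"n",len(b))
    if len(f)>20:
        (fx,fy),fr=cv2.minEnclosingCircle(f[:,:2].astype(np.float32)); print("flange",round(fx,1),round(fy,1),"r",round(fr,1),"z",np.median(f[:,2]).round(1),"n",len(f))
E
python3 - <<'E'
from h import *
s,T,im,P=wrist("w1.png"); cap(im,P,(455,-178.5))
E
```

```text
t 1.85 pos [ 455.4 -178.4  200.4] yaw_y -162.3 tilt [-0.001  0.   ] j [-0.04  0.2  -0.39 -0.   -0.98  0.35] F [-0.1 -0.8  0.7] Tq [ 0.02 -0.    0.  ] w 85.6 gf 0.0
bar 456.1 -181.6 size 16 78 yaw 107.3 ztop 83.9 n 1759
flange 455.5 -180.9 r 43.0 z 48.8 n 3922
```

View pics/w1.png

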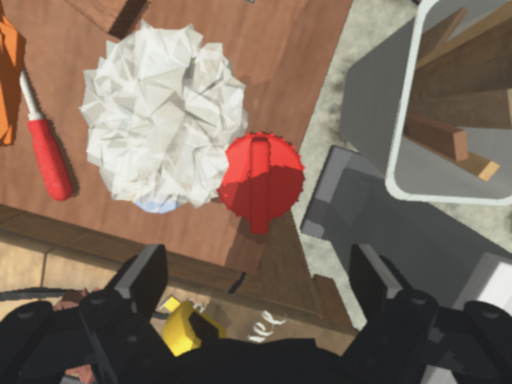

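Run:
```python
from h import *
s,T,im,P=wrist(); c=np.array([455.5,-180.5]); a=np.radians(17.5); e=np.array([np.cos(a),np.sin(a)]); n=np.array([-e[1],e[0]])
D=P[...,:2]-c; t=D@e; w=D@n; nr=~red(im)&~np.isnan(t)&(P[...,2]>8)
for lo in range(-70,90,8):
    m=nr&(t>=lo)&(t<lo+8)
    print(lo,[int(max(P[m&(abs(w-k)<10)][:,2],default=-1)) for k in (-40,-20,0,20,40)])
```

```text
t 1.9 pos [ 455.3 -178.8  200.5] yaw_y -162.4 tilt [-0.001  0.   ] j [-0.04  0.2  -0.39 -0.   -0.98  0.35] F [-0.1  0.2  1.2] Tq [ 0.04 -0.01  0.02] w 85.0 gf 0.0
-70 [-1, 263, 261, 248, -1]
-62 [-1, 269, 269, 252, -1]
-54 [-1, 254, 254, 252, -1]
-46 [-1, 264, 264, 224, -1]
-38 [-1, 273, 265, 47, 45]
-30 [-1, 277, -1, 49, 46]
-22 [-1, 279, 266, -1, 47]
-14 [-1, 279, 270, -1, 82]
-6 [40, 271, 270, -1, 84]
2 [39, 272, 270, 82, 84]
10 [50, 279, 270, -1, 48]
18 [58, 279, 265, -1, 48]
26 [71, 276, 59, 48, 47]
34 [71, 270, 265, 49, -1]
42 [75, 261, 261, 252, -1]
50 [76, 251, 251, 251, -1]
58 [82, 270, 270, 252, -1]
66 [82, 262, 260, 251, -1]
74 [79, 251, 250, 42, 25]
82 [76, 75, 71, 53, 40]
```

Run:
```python
from h import *
s,T,im,P=wrist(); c=np.array([455.5,-180.5]); a=np.radians(17.5); e=np.array([np.cos(a),np.sin(a)]); n=np.array([-e[1],e[0]])
D=P[...,:2]-c; t=D@e; w=D@n; nr=~red(im)&~np.isnan(t)&(P[...,2]>8)&(P[...,2]<150)
for lo in range(16,90,6):
    m=nr&(t>=lo)&(t<lo+6)
    print(lo,[int(max(P[m&(abs(w-k)<3)][:,2],default=-1)) for k in range(-36,30,6)])
```

```text
t 1.95 pos [ 455.2 -179.   200.6] yaw_y -162.4 tilt [-0.  0.] j [-0.04  0.2  -0.39 -0.   -0.98  0.35] F [ 0.3  0.2 -0.6] Tq [-0.03 -0.03 -0.03] w 85.3 gf 0.0
16 [46, -1, -1, -1, -1, -1, -1, -1, -1, -1, -1]
22 [49, 47, -1, 63, 61, -1, -1, -1, -1, -1, -1]
28 [57, 56, 62, 65, 64, 57, 50, -1, -1, -1, 48]
34 [68, 60, 62, 63, 65, 63, 56, 55, 48, 47, 48]
40 [72, 63, 62, 63, 65, 65, 57, 59, 53, 47, -1]
46 [76, 69, 66, 65, 64, 63, 62, 60, 60, 57, 43]
52 [74, 73, 71, 70, 68, 67, 66, 65, 63, 59, 49]
58 [73, 72, 70, 69, 68, 68, 67, 67, 63, 57, 53]
64 [80, 75, 70, 70, 69, 69, 69, 68, 63, 53, 48]
70 [80, 80, 77, 72, 72, 72, 71, 67, 63, 42, 32]
76 [78, 79, 78, 75, 74, 72, 70, 68, -1, 42, 41]
82 [74, 75, 72, 73, 73, 69, 69, 69, 52, 51, 42]
88 [77, 75, 73, 74, 76, 71, 67, 68, 54, 54, 52]
```

Request:
servo_tool --pt "-0.005 0.01 0 0 0 0 0.35" --pt "0 0 0 0 0 0 0.35" --pt "0 0 -0.08 0 0 0 0.35" --pt "0 0 -0.08 0 0 0 0.35" --pt "0 0 -0.08 0 0 0 0.35" --pt "0 0 -0.08 0 0 0 0.35" --pt "0 0 -0.0306 0 0 0 0.35" --pt "0 0 -0.0306 0 0 0 0.35" --pt "0 0 -0.0306 0 0 0 0.35" --pt "0 0 0 0 0 0 0.35"

```text
clock: 3.25
position: [454.1, -175.4, 76.8]
ee_rot: [0.807, -0.59, -0.0, 0.0]
contact_force: [-0.2, 0.3, -0.2]
gripper_width: 29.9
grasp_force: 0.0
```

Run:
```python
from h import *
s,T,im,P=wrist("w2.png")
```

```text
t 3.25 pos [ 454.1 -175.4   76.8] yaw_y -162.3 tilt [-0.001  0.   ] j [-0.03  0.36 -0.55 -0.   -0.66  0.34] F [-0.2  0.3 -0.2] Tq [-0.01  0.01 -0.01] w 29.9 gf 0.0
```

View pics/w2.png

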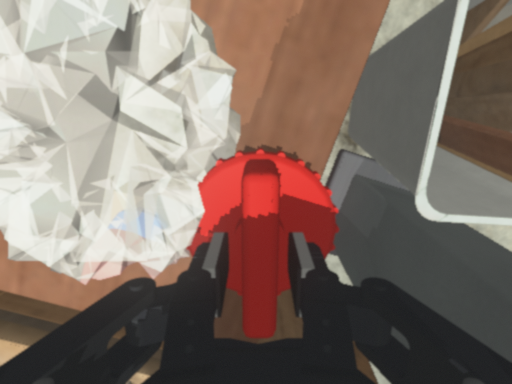

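The bar (column 260) sits between the two fingers, with the paper wad clear to the left. Closing and lifting.

Request:
servo_tool --pt "0 0 0 0 0 0 0" --pt "0 0 0 0 0 0 0" --pt "0 0 0 0 0 0 0" --pt "0 0 0 0 0 0 0" --pt "0 0 0.03 0 0 0 0" --pt "0 0 0.06 0 0 0 0" --pt "0 0 0.12 0 0 0 0" --pt "0 0 0.12 0 0 0 0" --pt "0 0 0.12 0 0 0 0" --pt "0 0 0 0 0 0 0"

```text
clock: 4.55
position: [455.6, -175.6, 215.0]
ee_rot: [0.808, -0.59, 0.003, -0.002]
contact_force: [-0.3, 0.3, -3.2]
gripper_width: 14.8
grasp_force: 59.9
```

Run:
```python
from h import *
s,T,im,P=wrist(); cap(im,P,s["position"][:2])
d=vision.get_image("top"); P=cloud(d); cap(d["image"].astype(int),P,s["position"][:2])
```

```text
t 4.55 pos [ 455.6 -175.6  215. ] yaw_y -162.3 tilt [ 0.006 -0.001] j [-0.03  0.18 -0.38  0.   -1.01  0.34] F [-0.3  0.3 -3.2] Tq [ 0.03 -0.01 -0.  ] w 14.8 gf 59.9
bar 464.3 -179.4 size 29 79 yaw 107.4 ztop 221.5 n 5639
flange 457.7 -180.8 r 43.2 z 186.2 n 9062Traceback (most recent call last):
  File "<stdin>", line 3, in <module>
  File "h.py", line 22, in cap
    m=red(im)&(np.hypot(P[...,0]-c[0],P[...,1]-c[1])<r); q=P[m]; z=np.percentile(q[:,2],98)
                                                                   ~~~~~~~~~~~~~^^^^^^^^^^^
    return _quantile_unchecked(
        a, q, axis, out, overwrite_input, method, keepdims, weights)
    return _ureduce(a,
                    func=_quantile_ureduce_func,
    ...<5 lines>...
                    overwrite_input=overwrite_input,
                    method=method)
    r = func(a, **kwargs)
    result = _quantile(arr,
                       quantiles=q,
    ...<2 lines>...
                       out=out,
                       weights=wgt)
    slices_having_nans = np.isnan(arr[-1, ...])
                                  ~~~^^^^^^^^^
IndexError: index -1 is out of bounds for axis 0 with size 0
```

Request:
servo_tool --pt "0 0 0.0667 0 0 0 0" --pt "0 0.08 0.0667 0 0 0 0" --pt "0.0133 0.14 0 0 0 0 0" --pt "0.0133 0.14 0 0 0 0 0" --pt "0.0133 0.14 0 0 0 0 0" --pt "0.0133 0.14 0 0 0 0 0" --pt "0.0133 0.14 0 0 0 0 0" --pt "0.0133 0.14 0 0 0 0 0" --pt "0.0133 0.14 0 0 0 0 0" --pt "0.0133 0.14 0 0 0 0 0" --pt "0.0133 0.14 0 0 0 0 0" --pt "0.0133 0.14 0 0 0 0 0" --pt "0 0 0 0 0 0 0" --pt "0 0 0 0 0 0 0"

```text
clock: 6.4
position: [493.3, 267.9, 250.2]
ee_rot: [0.808, -0.59, -0.001, 0.002]
contact_force: [0.4, 0.1, -2.9]
gripper_width: 14.7
grasp_force: 59.6
```

```bash
cat >> h.py <<'E'
def neck(im,P,c=(586.6,232)):
    m=(np.hypot(P[...,0]-c[0],P[...,1]-c[1])<50)&(P[...,2]>86)&(P[...,2]<98)&~red(im); q=P[m]
    if len(q)<20: return print("neck n",len(q))
    print("n",len(q),"box",q[:,:2].min(0),q[:,:2].max(0),"z",np.median(q[:,2]))
    h=cv2.convexHull(q[:,:2].astype(np.float32))[:,0]; print("circ",cv2.minEnclosingCircle(h),"fit",cv2.fitEllipse(h))
E
python3 - <<'E'
from h import *
s,T,im,P=wrist("w3.png"); cap(im,P,s["position"][:2]); neck(im,P)
d=vision.get_image("top"); neck(d["image"].astype(int),cloud(d)); d=vision.get_image("scene"); neck(d["image"].astype(int),cloud(d))
E
```

```text
t 6.4 pos [493.3 267.9 250.2] yaw_y -162.3 tilt [-0.003 -0.003] j [ 0.79  0.28 -0.15 -0.   -1.15 -0.48] F [ 0.4  0.1 -2.9] Tq [-0.   -0.01  0.  ] w 14.7 gf 59.6
bar 502.1 264.1 size 29 79 yaw 107.1 ztop 256.6 n 5695
flange 495.1 262.7 r 43.4 z 221.3 n 9095
n 1749 box [551.84300565 195.53290371] [623.84221263 267.24475798] z 92.81166860013587
circ ((588.0477905273438, 231.4344940185547), 36.313499450683594) fit ((588.0858154296875, 231.3617401123047), (72.1145248413086, 72.28611755371094), 134.6683349609375)
n 128 box [551.53705724 196.36792117] [622.08790734 266.71569592] z 91.84043752024581
circ ((586.0928955078125, 232.874755859375), 36.65801239013672) fit ((586.6047973632812, 232.1874237060547), (70.3707275390625, 72.32074737548828), 128.2616729736328)
n 112 box [549.72771332 212.48985794] [622.24797391 268.97992877] z 91.34168732076915
circ ((586.6724243164062, 234.30166625976562), 37.21696090698242) fit ((585.5008544921875, 232.43568420410156), (71.6426773071289, 73.06228637695312), 33.39344787597656)
```

View pics/w3.png

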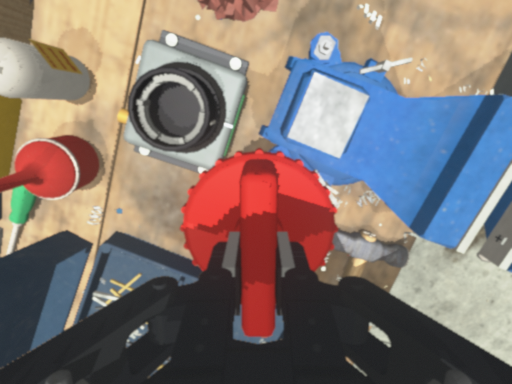

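Request:
servo_tool --pt "0.1028 -0.0352 0 0 0 0 0" --pt "0.1028 -0.0352 0 0 0 0 0" --pt "0.1028 -0.0352 0 0 0 0 0" --pt "0 0 -0.064 0 0 0 0" --pt "0 0 -0.064 0 0 0 0" --pt "0 0 -0.064 0 0 0 0" --pt "0 0 -0.064 0 0 0 0" --pt "0 0 0 0 0 0 0" --pt "0 0 0 0 0 0 0"

```text
clock: 7.68
position: [587.3, 236.6, 176.4]
ee_rot: [0.807, -0.59, 0.0, -0.001]
contact_force: [0.5, 0.0, -1.2]
gripper_width: 15.0
grasp_force: 59.6
```

Run:
```python
from h import *
for k in range(3): s,T,im,P=wrist("w4.png")
cap(im,P,s["position"][:2]); neck(im,P)
d=vision.get_image("scene"); I=d["image"]; uvw=d["K"]@(d["world_to_cam"]@[587,232,110,1])[:3]; u,v=(uvw[:2]/uvw[2]).astype(int); print(u,v)
cv2.imwrite("pics/s4.png",cv2.resize(I[max(v-60,0):v+60,max(u-80,0):u+80],(800,600),interpolation=cv2.INTER_CUBIC)[...,::-1])
cap(I.astype(int),cloud(d),(587,232))
```

```text
t 7.67 pos [587.3 236.6 176.4] yaw_y -162.3 tilt [0.001 0.   ] j [ 0.64  0.45 -0.07  0.   -1.04 -0.33] F [ 0.5  0.  -1.2] Tq [ 0.06 -0.    0.01] w 15.0 gf 59.6
t 7.72 pos [587.4 236.9 176.7] yaw_y -162.3 tilt [0.002 0.001] j [ 0.64  0.45 -0.07  0.   -1.04 -0.33] F [-0.8  0.4 -1.1] Tq [0.06 0.02 0.01] w 14.9 gf 59.6
t 7.78 pos [587.3 236.9 176.7] yaw_y -162.3 tilt [0.002 0.001] j [ 0.64  0.45 -0.07  0.   -1.04 -0.33] F [-0.  -0.2 -2.6] Tq [0.02 0.   0.03] w 15.0 gf 59.6
bar 596.0 233.1 size 29 79 yaw 107.3 ztop 183.1 n 5689
flange 589.0 231.6 r 43.4 z 147.8 n 9100
n 178 box [574.17472261 194.811623  ] [618.3517476  210.66567629] z 92.3495133114351
circ ((596.2632446289062, 204.21746826171875), 23.010557174682617) fit ((579.9459228515625, 264.21612548828125), (97.21910095214844, 141.14796447753906), 14.248481750488281)
210 231
bar 568.2 254.7 size 40 32 yaw 4.8 ztop 181.3 n 61
flange 584.8 235.3 r 41.8 z 146.3 n 336
```

View pics/s4.png

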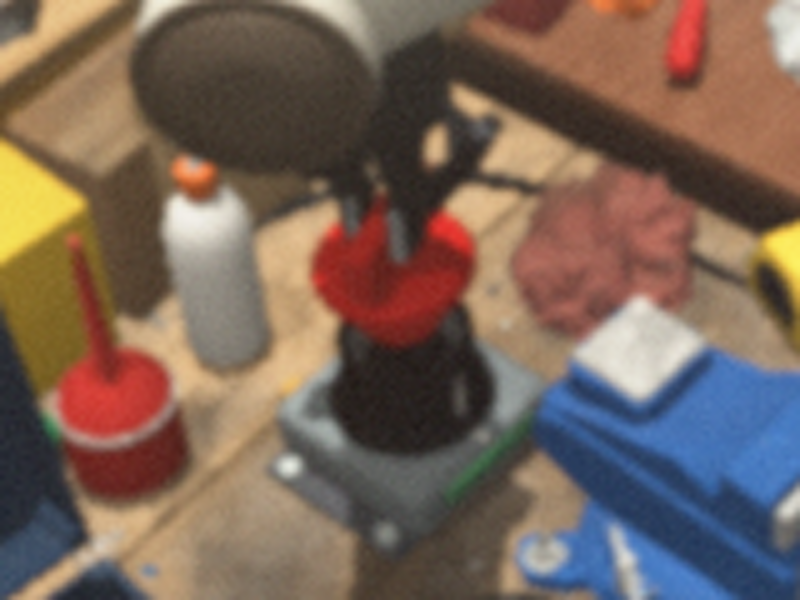

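The scene crop shows the cap hanging centred above the neck, with the oil can and glue bottle clear. Lowering.

Request:
servo_tool --pt "-0.003 0 -0.02 0 0 0 0" --pt "0 0 -0.02 0 0 0 0" --pt "0 0 -0.02 0 0 0 0" --pt "0 0 -0.007 0 0 0 0" --pt "0 0 -0.007 0 0 0 0" --pt "0 0 0 0 0 0 0"

```text
clock: 8.62
position: [585.8, 236.9, 153.1]
ee_rot: [0.807, -0.59, -0.0, 0.0]
contact_force: [0.0, -0.0, -2.4]
gripper_width: 14.8
grasp_force: 59.7
```

Run:
```python
from h import *
s,T=rep()
```

```text
t 8.62 pos [585.8 236.9 153.1] yaw_y -162.3 tilt [-0. -0.] j [ 0.64  0.48 -0.1  -0.   -0.99 -0.33] F [ 0.  -0.  -2.4] Tq [-0.02  0.    0.  ] w 14.8 gf 59.7
```

Request:
servo_tool --pt "0 0 -0.006 0 0 0 0" --pt "0 0 -0.006 0 0 0 0" --pt "0 0 0 0 0 0 0"

```text
clock: 9.0
position: [585.7, 236.8, 149.4]
ee_rot: [0.807, -0.59, -0.0, 0.0]
contact_force: [-0.0, -1.0, -1.5]
gripper_width: 14.7
grasp_force: 59.7
```

Request:
servo_tool --pt "0 0 -0.005 0 0 0 0" --pt "0 0 0 0 0 0 0"

```text
clock: 9.25
position: [585.7, 236.9, 147.9]
ee_rot: [0.807, -0.59, -0.0, 0.0]
contact_force: [0.4, 0.5, -2.0]
gripper_width: 14.9
grasp_force: 59.7
```

Request:
servo_tool --pt "0 0 -0.005 0 0 0 0" --pt "0 0 0 0 0 0 0"

```text
clock: 9.5
position: [585.7, 236.9, 146.4]
ee_rot: [0.808, -0.59, -0.0, 0.0]
contact_force: [-0.1, -0.8, -2.3]
gripper_width: 15.1
grasp_force: 59.8
```

Request:
servo_tool --pt "0 0 -0.004 0 0 0 0" --pt "0 0 0 0 0 0 0"

```text
clock: 9.75
position: [586.1, 236.9, 145.9]
ee_rot: [0.808, -0.59, 0.0, -0.0]
contact_force: [-0.2, -0.6, 0.8]
gripper_width: 15.2
grasp_force: 60.1
```

Request:
servo_tool --pt "0 0 -0.004 0 0 0 0" --pt "0 0 0 0 0 0 0"

```text
clock: 10.0
position: [586.3, 236.8, 145.8]
ee_rot: [0.808, -0.59, 0.001, -0.001]
contact_force: [-1.5, -1.2, 5.3]
gripper_width: 14.8
grasp_force: 60.8
```

Request:
servo_tool --pt "0 0 -0.004 0 0 0 0" --pt "0 0 0 0 0 0 0"

```text
clock: 10.25
position: [586.4, 236.9, 145.7]
ee_rot: [0.808, -0.59, 0.001, -0.001]
contact_force: [-3.2, -1.1, 9.0]
gripper_width: 15.1
grasp_force: 61.4
```

Lugs rest on the thread (flange ~13 mm high). Letting go.

Request:
servo_tool --pt "0 0 0.006 0 0 0 0" --pt "0 0 0 0 0 0 0.4" --pt "0 0 0 0 0 0 0.4" --pt "0 0 0 0 0 0 0.4" --pt "0 0 0.04 0 0 0 0.4" --pt "0 0 0.08 0 0 0 0.4" --pt "0 0 0.06 0 0 0 0.4" --pt "0 0 0 0 0 0 0.4" --pt "0 0 0 0 0 0 0.4" --pt "0 0 0 0 0 0 0.4" --pt "0 0 0 0 0 0 0.4"

```text
clock: 11.62
position: [585.6, 236.8, 198.0]
ee_rot: [0.807, -0.59, -0.0, 0.001]
contact_force: [-0.1, 0.1, 0.2]
gripper_width: 34.4
grasp_force: 0.0
```

Run:
```python
from h import *
s,T,im,P=wrist("w5.png"); cap(im,P,(587,232))
m=(np.hypot(P[...,0]-588,P[...,1]-231.5)<45)&red(im)&(P[...,2]<130); q=P[m]; q=q[abs(q[:,2]-np.median(q[:,2]))<8]
A=np.c_[q[:,:2]-[588,231.5],np.ones(len(q))]; print("plane",np.linalg.lstsq(A,q[:,2],rcond=None)[0],"flange-top median",np.median(q[:,2]))
```

```text
t 11.62 pos [585.6 236.8 198. ] yaw_y -162.3 tilt [-0.001 -0.001] j [ 0.64  0.43 -0.05 -0.   -1.09 -0.33] F [-0.1  0.1  0.2] Tq [ 0.02  0.   -0.02] w 34.4 gf 0.0
bar 583.5 229.7 size 25 79 yaw 107.7 ztop 152.1 n 3210
flange 587.8 231.9 r 43.3 z 116.8 n 7245
plane [3.77067810e-03 1.40641174e-02 1.16701573e+02] flange-top median 116.80715500484041
```

View pics/w5.png

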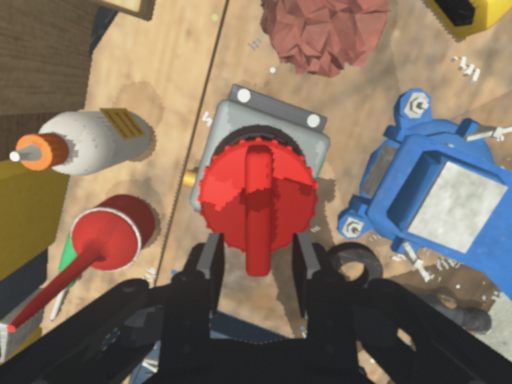

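The cap stands level, flange about 13 mm above the rim, so the lugs lie on the thread without a start. I'll regrip on the axis and turn it anticlockwise gently.

Request:
servo_tool --pt "0.006 -0.0167 -0.06 0 0 0 0.4" --pt "0 0 -0.06 0 0 0 0.4" --pt "0 0 -0.045 0 0 0 0.4" --pt "0 0 -0.0283 0 0 0 0.4" --pt "0 0 0 0 0 0 0" --pt "0 0 0 0 0 0 0" --pt "0 0 0 0 0 0 0" --pt "0 0 0 0 0 0 0"

```text
clock: 12.68
position: [587.5, 231.9, 140.9]
ee_rot: [0.807, -0.59, -0.0, -0.0]
contact_force: [-0.7, 0.7, -2.1]
gripper_width: 15.2
grasp_force: 58.9
```

Request:
servo_tool --pt "0 0 -0.004 0 0 0 0" --pt "0 0 0 0 0 0.05 0" --pt "0 0 0 0 0 0.05 0"

```text
clock: 13.05
position: [588.1, 231.7, 141.0]
ee_rot: [0.863, -0.505, 0.001, -0.0]
contact_force: [-0.8, -0.9, 4.1]
gripper_width: 14.9
grasp_force: 59.8
```

Run:
```python
from h import *
s,T=rep()
```

```text
t 13.05 pos [588.1 231.7 141. ] yaw_y -150.6 tilt [ 0.001 -0.   ] j [ 0.63  0.49 -0.12  0.   -0.96 -0.12] F [-0.8 -0.9  4.1] Tq [-0.47  0.33 -0.05] w 14.9 gf 59.8
```

Request:
servo_tool --pt "0 0 0 0 0 0.05 0" --pt "0 0 0 0 0 0.05 0"

```text
clock: 13.3
position: [588.3, 231.8, 141.7]
ee_rot: [0.909, -0.416, 0.001, -0.0]
contact_force: [-2.8, -1.1, 6.0]
gripper_width: 15.2
grasp_force: 60.2
```

Request:
servo_tool --pt "0 0 0 0 0 0.05 0" --pt "0 0 0 0 0 0.05 0"

```text
clock: 13.55
position: [588.7, 232.1, 142.3]
ee_rot: [0.946, -0.323, 0.002, -0.001]
contact_force: [-1.3, -0.2, 6.9]
gripper_width: 15.4
grasp_force: 60.2
```

Run:
```python
from h import *
s,T=rep()
```

```text
t 13.55 pos [588.7 232.1 142.3] yaw_y -127.7 tilt [0.004 0.001] j [ 0.63  0.49 -0.12  0.   -0.96  0.28] F [-1.3 -0.2  6.9] Tq [-0.21  0.44 -0.14] w 15.4 gf 60.2
```

Request:
servo_tool --pt "0 0 0.001 0 0 0.05 0" --pt "0 0 0.001 0 0 0.05 0"

```text
clock: 13.8
position: [587.9, 231.9, 140.8]
ee_rot: [0.974, -0.227, 0.0, -0.0]
contact_force: [0.0, -0.3, -2.6]
gripper_width: 15.0
grasp_force: 58.9
```

Request:
servo_tool --pt "0 0 0.001 0 0 0.05 0" --pt "0 0 0.001 0 0 0.05 0"

```text
clock: 14.05
position: [587.5, 231.8, 140.6]
ee_rot: [0.992, -0.129, -0.0, -0.0]
contact_force: [-0.6, 1.0, -2.6]
gripper_width: 15.2
grasp_force: 58.9
```

Run:
```python
from h import *
s,T=rep()
```

```text
t 14.05 pos [587.5 231.8 140.6] yaw_y -104.8 tilt [-0.  0.] j [ 0.63  0.49 -0.12 -0.   -0.97  0.68] F [-0.6  1.  -2.6] Tq [-0.   -0.02  0.03] w 15.2 gf 58.9
```

Upward force has vanished and only the cap's weight remains, so the lugs are over a start. I'll turn back a touch to the middle of the window and let it drop.

Request:
servo_tool --pt "0 0 0 0 0 -0.05 0" --pt "0 0 0 0 0 0 0" --pt "0 0 -0.005 0 0 0 0" --pt "0 0 -0.005 0 0 0 0" --pt "0 0 -0.005 0 0 0 0" --pt "0 0 0 0 0 0 0"

```text
clock: 14.8
position: [587.5, 231.8, 136.0]
ee_rot: [0.984, -0.18, -0.0, 0.0]
contact_force: [0.2, 0.2, -2.0]
gripper_width: 15.2
grasp_force: 58.8
```

Run:
```python
from h import *
s,T=rep()
```

```text
t 14.8 pos [587.5 231.8 136. ] yaw_y -110.7 tilt [-0. -0.] j [ 0.63  0.49 -0.12 -0.   -0.96  0.58] F [ 0.2  0.2 -2. ] Tq [0.01 0.04 0.06] w 15.2 gf 58.8
```

Request:
servo_tool --pt "0 0 -0.004 0 0 0 0" --pt "0 0 -0.004 0 0 0 0" --pt "0 0 0 0 0 0 0"

```text
clock: 15.18
position: [587.6, 231.9, 133.8]
ee_rot: [0.984, -0.18, -0.0, 0.0]
contact_force: [0.7, -0.5, -2.5]
gripper_width: 15.2
grasp_force: 58.9
```

Request:
servo_tool --pt "0 0 -0.004 0 0 0 0" --pt "0 0 0 0 0 0 0"

```text
clock: 15.42
position: [587.8, 232.0, 133.5]
ee_rot: [0.984, -0.18, 0.0, -0.0]
contact_force: [-0.9, -0.2, 2.0]
gripper_width: 14.9
grasp_force: 59.6
```

Request:
servo_tool --pt "0 0 -0.004 0 0 0 0" --pt "0 0 0 0 0 0 0"

```text
clock: 15.68
position: [587.9, 232.0, 133.4]
ee_rot: [0.984, -0.18, 0.001, -0.0]
contact_force: [-3.8, -0.1, 6.6]
gripper_width: 14.9
grasp_force: 60.4
```

Resting about 6 mm high: the lugs are in a start. Now clockwise, following down.

Request:
servo_tool --pt "0 0 -0.0013 0 0 -0.05 0" --pt "0 0 -0.0013 0 0 -0.05 0"

```text
clock: 15.92
position: [588.6, 232.4, 132.8]
ee_rot: [0.961, -0.278, 0.001, -0.001]
contact_force: [-2.6, -0.5, 6.1]
gripper_width: 15.2
grasp_force: 60.2
```

Run:
```python
from h import *
s,T=rep()
```

```text
t 15.93 pos [588.6 232.4 132.8] yaw_y -122.3 tilt [0.003 0.001] j [ 0.63  0.5  -0.13  0.   -0.94  0.37] F [-2.6 -0.5  6.1] Tq [-0.09  0.57  0.04] w 15.2 gf 60.2
```

Request:
servo_tool --pt "0 0 -0.0013 0 0 -0.05 0" --pt "0 0 -0.0013 0 0 -0.05 0" --pt "0 0 -0.0013 0 0 -0.05 0"

```text
clock: 16.3
position: [588.6, 232.2, 131.6]
ee_rot: [0.908, -0.419, 0.001, -0.001]
contact_force: [-2.5, 0.7, 6.8]
gripper_width: 15.3
grasp_force: 60.2
```

Request:
servo_tool --pt "0 0 -0.0013 0 0 -0.05 0" --pt "0 0 -0.0013 0 0 -0.05 0"

```text
clock: 16.55
position: [588.6, 232.1, 130.8]
ee_rot: [0.862, -0.507, 0.001, -0.001]
contact_force: [-1.6, -0.4, 6.2]
gripper_width: 15.1
grasp_force: 60.2
```

Run:
```python
from h import *
s,T=rep()
```

```text
t 16.55 pos [588.6 232.1 130.8] yaw_y -150.9 tilt [0.003 0.001] j [ 0.63  0.5  -0.13  0.   -0.94 -0.13] F [-1.6 -0.4  6.2] Tq [-0.37  0.5   0.11] w 15.1 gf 60.2
```

Request:
servo_tool --pt "0 0 -0.0013 0 0 -0.05 0" --pt "0 0 -0.0013 0 0 -0.05 0" --pt "0 0 -0.0013 0 0 -0.05 0"

```text
clock: 16.92
position: [588.4, 232.1, 129.5]
ee_rot: [0.776, -0.63, 0.001, -0.001]
contact_force: [-2.1, -0.4, 6.5]
gripper_width: 14.8
grasp_force: 60.2
```

Run:
```python
from h import *
s,T=rep()
```

```text
t 16.93 pos [588.4 232.1 129.5] yaw_y -168.1 tilt [0.003 0.   ] j [ 0.63  0.5  -0.13  0.   -0.94 -0.43] F [-2.1 -0.4  6.5] Tq [-0.32  0.58  0.13] w 14.8 gf 60.2
```

Request:
servo_tool --pt "0 0 -0.0013 0 0 -0.05 0" --pt "0 0 -0.0013 0 0 -0.05 0"

```text
clock: 17.18
position: [588.4, 232.0, 128.8]
ee_rot: [0.71, -0.705, 0.001, -0.001]
contact_force: [-2.7, 0.6, 7.0]
gripper_width: 15.2
grasp_force: 60.3
```

Run:
```python
from h import *
s,T=rep()
```

```text
t 17.18 pos [588.4 232.  128.8] yaw_y -179.6 tilt [0.003 0.   ] j [ 0.63  0.5  -0.13  0.   -0.94 -0.63] F [-2.7  0.6  7. ] Tq [-0.3   0.78  0.1 ] w 15.2 gf 60.3
```

Request:
servo_tool --pt "0 0 -0.0013 0 0 -0.05 0" --pt "0 0 -0.0013 0 0 -0.05 0"

```text
clock: 17.42
position: [588.3, 231.9, 128.0]
ee_rot: [-0.636, 0.772, -0.001, 0.001]
contact_force: [-1.8, -1.7, 8.2]
gripper_width: 15.0
grasp_force: 60.3
```

Run:
```python
from h import *
s,T=rep()
```

```text
t 17.43 pos [588.3 231.9 128. ] yaw_y 168.9 tilt [0.002 0.   ] j [ 0.63  0.5  -0.13  0.   -0.94 -0.83] F [-1.8 -1.7  8.2] Tq [-0.43  0.82  0.15] w 15.0 gf 60.3
```

Request:
servo_tool --pt "0 0 -0.0005 0 0 -0.04 0"

```text
clock: 17.55
position: [587.9, 231.6, 127.8]
ee_rot: [-0.605, 0.797, -0.001, 0.0]
contact_force: [-4.6, -2.6, 8.7]
gripper_width: 15.1
grasp_force: 60.5
```

Run:
```python
from h import *
s,T=rep()
```

```text
t 17.55 pos [587.9 231.6 127.8] yaw_y 164.4 tilt [ 0.001 -0.001] j [ 0.63  0.5  -0.13  0.   -0.94 -0.9 ] F [-4.6 -2.6  8.7] Tq [-0.68  1.28  0.26] w 15.1 gf 60.5
```

Request:
servo_tool --pt "0 0 -0.0005 0 0 -0.04 0"

```text
clock: 17.68
position: [587.5, 231.3, 127.7]
ee_rot: [-0.573, 0.82, -0.001, -0.0]
contact_force: [-4.2, -1.7, 9.1]
gripper_width: 15.2
grasp_force: 60.6
```

Run:
```python
from h import *
s,T=rep()
```

```text
t 17.68 pos [587.5 231.3 127.7] yaw_y 159.9 tilt [ 0.    -0.001] j [ 0.63  0.5  -0.13  0.   -0.94 -0.98] F [-4.2 -1.7  9.1] Tq [-0.58  1.49  0.4 ] w 15.2 gf 60.6
```

Torque has risen and z has stalled at the expected home height. I'll let go, back off and check.

Request:
servo_tool --pt "0 0 0.006 0 0 0 0" --pt "0 0 0 0 0 0 0.4" --pt "0 0 0 0 0 0 0.4" --pt "0 0 0 0 0 0 0.4" --pt "0 0 0.05 0 0 0 0.4" --pt "0 0 0.1 0 0 0 0.4" --pt "0 0 0.1 0 0 0 0.4" --pt "0 0 0.05 0 0 0 0.4" --pt "0 0 0 0 0 0 0.4" --pt "0 0 0 0 0 0 0.4" --pt "0 0 0 0 0 0 0.4"

```text
clock: 19.05
position: [587.1, 231.6, 216.0]
ee_rot: [-0.573, 0.82, 0.0, -0.001]
contact_force: [-0.5, 0.0, -0.4]
gripper_width: 34.6
grasp_force: 0.0
```

Run:
```python
from h import *
s,T,im,P=wrist("w6.png"); cap(im,P,(587,232))
m=(np.hypot(P[...,0]-588,P[...,1]-231.5)<45)&red(im)&(P[...,2]<115)&(P[...,2]>85); q=P[m]; print("flange top",np.median(q[:,2]))
A=np.c_[q[:,:2]-[588,231.5],np.ones(len(q))]; print(np.linalg.lstsq(A,q[:,2],rcond=None)[0])
d=vision.get_image("scene"); I=d["image"]; cv2.imwrite("pics/s6.png",cv2.resize(I[161:301,110:310],(800,560),interpolation=cv2.INTER_CUBIC)[...,::-1])
d=vision.get_image("top"); P=cloud(d); f=0.64
for n,(u,v) in dict(oil=(262,263),glue=(302,245),tape=(410,372)).items(): print(n,P[int(v*f),int(u*f)].round())
```

```text
t 19.05 pos [587.1 231.6 216. ] yaw_y 159.9 tilt [-0.002 -0.001] j [ 0.63  0.42 -0.02 -0.   -1.13 -0.98] F [-0.5  0.  -0.4] Tq [ 0.03  0.01 -0.  ] w 34.6 gf 0.0
bar 588.1 230.1 size 78 16 yaw 78.4 ztop 139.5 n 2385
flange 588.0 230.7 r 43.0 z 104.3 n 5644
flange top 104.31518247754272
[5.83709788e-03 1.25768683e-02 1.04304501e+02]
oil [587. 224. 558.]
glue [723. 237. 138.]
tape [472.  29.  55.]
```

View pics/s6.png

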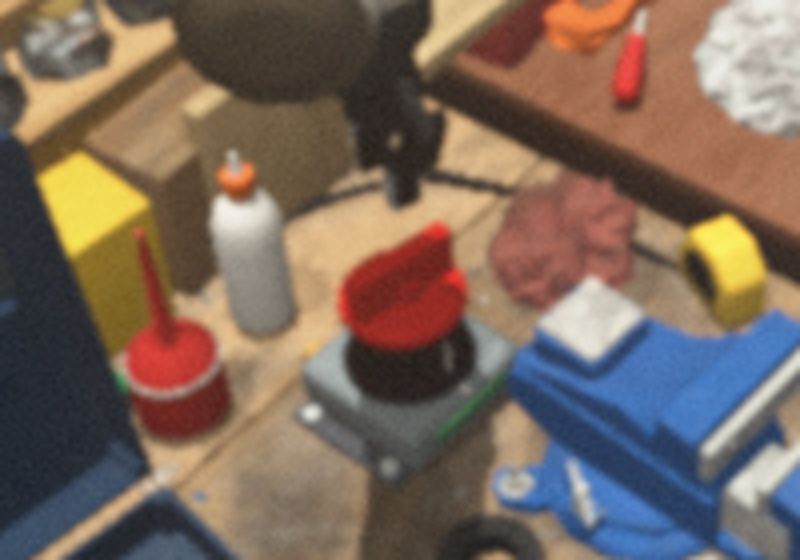

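The scene crop shows the cap seated low and level on the neck, gripper clear, with the tape, oil can and glue upright in place. One check of the height bias before handing in.

Run:
```python
from h import *
def chk(n,im,P):
    r=np.hypot(P[...,0]-587.5,P[...,1]-231.8); z=P[...,2]; rd=red(im)
    f=rd&(r<40)&(z<118)&(z>85); b=rd&(r<45)&(z>125)&(z<145); t=~rd&(r>46)&(r<62)&(abs(z-40)<6)&(abs(P[...,1]-231)<50)&(abs(P[...,0]-587)<50)
    g=(abs(z)<6)&(r>85)&(r<130)
    for k,m in dict(flange=f,bartop=b&(z>np.percentile(z[b],80)-3) if b.any() else b,tank=t,bench=g).items(): print(n,k,m.sum(),np.median(z[m]).round(2) if m.any() else "")
s,T,im,P=wrist(); chk("wrist",im,P)
for c in("top","scene"):
    d=vision.get_image(c); chk(c,d["image"].astype(int),cloud(d))
```

```text
t 19.2 pos [587.4 231.7 216.7] yaw_y 159.9 tilt [-0.001 -0.001] j [ 0.63  0.42 -0.02 -0.   -1.13 -0.98] F [ 0.9  0.2 -0. ] Tq [-0.   -0.02  0.04] w 34.0 gf 0.0
wrist flange 5229 104.42
wrist bartop 2208 139.6
wrist tank 1834 41.13
wrist bench 17987 1.31
top flange 207 103.65
top bartop 38 139.07
top tank 186 40.69
top bench 1461 0.57
scene flange 311 103.76
scene bartop 104 138.55
scene tank 245 40.33
scene bench 1861 0.14
```

```bash
python3 -c "
from bench import arm
print(arm.job_done())"
```

```text
the job is handed in; nothing more can be done
None
```

The cap is screwed fully home on the neck (flange about 0.2 mm above the rim) and released at about 19 s; it first stood crossed, so I turned it back anticlockwise into a start before screwing it in, and the tape measure, oil can and glue bottle were not touched.

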